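Close and lock a cup mould in its cam clamp

ROBOT

A 6-joint arm with a two-finger parallel gripper is mounted at the origin on a cart in front of the work surface, level with it; the furniture and walls round the work are solid. World frame = base frame: x ahead of the robot, y to its left, z up, the work surface at z = 0. Lengths are in m, angles in rad, forces in N, time in s.
With the tool pointing down it reaches from about 0.375 to 0.975 m from the base axis. Payload 3.8 kg.
Tool frame: the origin (TCP) lies at the very end of the fingers, on their centre line; the grasp point (between the pads) lies 19 mm behind it; z points along the fingers, y is the line along which they close (so a half turn about z gives the same grasp; the last joint's range is limited). The gripper opens to 85 mm and grips with 20 to 120 N. Pads are 22 mm wide; open, the fingers measure 114 mm over their backs; the gripper's body (76 mm by 85 mm) begins 54 mm behind the grasp point. The pads swing forward as they close: fully open they stand 13 mm farther back than shut.
Start: joints at [-1.171, 0.264, 1.604, -0, 1.274, -0.037], TCP at [0.286, -0.612, 0.231] pointing down, gripper open.
Joint ranges: [-2.63, 2.63], [-0.94, 2.18], [0.31, 2.57], [-1.31, 4.45], [0, 2.66], [-2.55, 2.55]. Speed limits (rad/s): [2.57, 2.57, 3.14, 3.14, 3.14, 3.14].

INTERFACE

Orientations are given as a rotation vector (axis times angle).
In Python, from workcell import read_state, read_camera, calibration, finish_job gives the robot as it stands.
- The arm moves only by the tool step_arm, never from a script. Its argument "commands" is a list of rows, each an object of numbers: "fingers": the gripper's target within -1 to 1 (shut at 1, half-way at 0, fully open at -1); "dx", "dy", "dz": the shift along the tool's x, y, z in m; "roll": the turn about the tool's z in degrees. In form: [{"fingers": .., "dx": .., "dy": .., "dz": .., "roll": ..}, ...]. A call has 1 to 8 rows; each row is the pose to reach, as a shift and turn from the pose commanded when the call began, along the tool's axes at that moment; what a row does not reach only later rows make up. A row lasts 1/8 s, in which the tool goes at most 62.5 mm and 10.7 degrees, less where a joint would pass 70% of its speed; a pose out of reach is approached as far as the arm can. A call with a gripper value outside its range is refused whole. The fingers move at their own pace and stop on an object; "squeeze" is the grip in N (left out, the last holds). Time passes only in rows, so rows that repeat a pose let the fingers close. It gives the time, the measured TCP pose, the force, the opening and the grip force at its end, in the units of the state.
- read_state(): the state, without advancing time (a new reading comes with each control period).
- read_camera(name): name is "scene" or "top" or "wrist"; returns (picture, depth): 480x640x3 uint8, blue, green, red; 480x640 float32, m along the optical axis (not along the pixel's ray), 0 where there is no reading.
- calibration(name): a dict with "intrinsics" (3x3 intrinsics, pixels), "world_to_cam" (4x4, takes a point from world to camera coordinates). Camera axes: x right, y up, looking along -z (the intrinsics and any distortion apply to the point x, -y, -z); pixel columns grow to the right and rows downward; lengths in m; the calibration is good to about 2 mm. A picture is of the moment at which its call begins: read the wrist's pose just before it. calibration takes no time and is no camera call; for the wrist camera it gives the pose at the moment of the call.
- finish_job(): hands the job in; it is judged then, once.
The state is a dict: "time": time; "q": joint angles; "joint_vel": joint speeds; "joint_torque": joint torques, N m; "tool_pos": TCP position; "tcp_rot": TCP orientation; "wrist_force": force on the tool from outside, world axes, zero at the start; "torque": the same for the moment, N m; "width": opening from 0.0 (shut) to 1.0 (fully open); "grip_force": force on a finger pad.
Only numpy, scipy, OpenCV 4.12 (cv2) and the standard library are available. Lean on these libraries where they do the work, as an engineer would, in place of code of your own. Each camera call takes 0.05 s, during which the arm holds its last target. There are 200 camera calls.

TASK

Close and lock the plaster cup mould in its clamp with the fingertips only: grip nothing, lift nothing, and leave the loose things around it where they stand. First swing the cam's wooden lever all the way round to its rear stop pin, so that the cam's low side lets the slide's roller pass, then push the slide's wooden plate forward from behind (not by its steel roller arm) until the loose mould half meets the fixed one. Finally swing the lever back against its front stop pin, so that the cam locks behind the roller, and take the hand away.

Things in the scene. Friction and masses are not known exactly. Their poses are not given: they have to be found in the camera images.
- mould_clamp: Clamp screwed to the table: plywood bed, x -130 to 160, y -160 to 82, 18 mm thick; aluminium rails at y = +-57 to 67, 30 mm high; at the far end the fixed half of a white plaster mould, x 68 (parting face) to 120, top 94 mm above the table, and a wooden end stop. Origin: on the table top, midway between the rails; x along the rails from the open (rear) end to the fixed half, y left, z up.
- mould_half: Loose half of the plaster mould, 52 (x) x 110 (y) x 76 mm, about 0.42 kg, on the bed (18 mm above the table) between the rails, ahead of the slide. Origin: centre of its underside; its x axis points at the fixed half, its parting face is 26 mm ahead. With the mould shut its origin is at x = 42 mm in the clamp's frame.
- push_face (a point): Centre of the rear face of the slide's upright wooden plate (108 mm wide, 18 mm thick, top 80 mm above the table), 60 mm above the table; push it here along the clamp's +x. Behind the plate, up to 31 mm above the table, lies its foot, 49 mm long.
- slide (a joint): Travel of the slide in m: 0 fully back, grows forwards; mould shut at 0.070. Friction about 2 N, plus that of the loose half. With the cam locked the roller runs onto it at about 0.019 to 0.026; it can pass once the cam is beyond about 1.4 rad. Push slowly: the plate meets the loose half after 2 to 22 mm, with a small knock.
- roller (a point): Centre of the slide's steel roller, radius 7 mm, under the steel arm that stands out from the slide's right side (arm 18 mm wide, 38 to 44 mm above the table). Do not push or grip the arm or roller.
- cam_pivot (a point): On the cam's upright pivot, 53 mm above the table (mid-height of the lever). The cam is a steel disc of radius 22 mm, 12 mm off the pivot, 21 to 35 mm above the table; the hub on the pivot is 78 mm high.
- lever_point (a point): Point on the middle line of the wooden lever, 88 mm from the pivot, 53 mm above the table. The lever is a level bar 16 mm thick, 38 to 68 mm above the table, reaching 113 mm out. Push one side only: the counter-clockwise side (seen from above) to unlock, the clockwise side to lock; pressing both sides at once is gripping it.
- cam (a joint): Angle of cam and lever, rad: 0 locked (lever forward and right of the pivot), grows clockwise seen from above; low point faces the slide at 2.08 (lever back and right). Stop pins 45 mm from the pivot, 54 mm high, end the swing at -0.05 and 2.2. Stays where left: friction 0.25 N m, 3 N at the lever point. Turning it from low to locked draws the slide forward the last few mm.
- bisque_cup: Bystander: buff bisque cup with a band, 67 mm wide, 61 mm high, left of the clamp. Origin: centre of its underside.
- brush_liner: Bystander: thin black brush, 142 mm long, lying left of the clamp.
- glaze_jar: Bystander: glaze jar with a dark screw lid, 51 mm wide, 60 mm high, right of the clamp. Origin: centre of its underside.
- kitchen_timer: Bystander: round timer with a green dial, 63 mm wide, 43 mm high, on the right, short of the far brown bat (another one stands farther right).
- fish: Bystander: flat clay fish, 82 x 86 x 7 mm, on the right.
- pot_lid: Bystander: clear flat lid, 103 mm across, 8 mm high, on the left.
- spoon: Bystander: clear plastic spoon, 134 mm long, on the left.
There are look-alikes about, which are no part of the job. What is shaped like the mould_half but green or purple is not meant.

How it is judged:
On the way, in this order (a step that is already met when the one before it is completed fails the run):
1. the cam is turned to its low point (1.75 rad or more) while the slide is still back, behind the cam (value of joint cam above 1.75 rad and value of joint slide below 0.03 m), for 0.2 s.
2. with the cam still at its low point, the slide is pushed home (within 5 mm) (value of joint cam above 1.5 rad and value of joint slide above 0.065 m), for 0.1 s.
At the end, for the whole second after the job is handed in: The lever is back at its front stop (cam within 0.2 rad of locked), the slide is home within 2.5 mm, and the loose mould half stands upright and square against the fixed half with a gap under 2.5 mm, at rest (value of joint cam below 0.2 rad and value of joint slide above 0.0675 m and x of mould_half in the frame of mould_clamp above 0.0395 m and angle between the x axis of mould_half and the x axis of mould_clamp, either way round below 0.05 rad and angle between mould_half's own z axis and vertical below 0.05 rad and linear speed of mould_half below 0.01 m/s); the robot touches nothing.
It fails at once if the lever is gripped: fingers press both its sides at once (contact force between the fingers and cam_c1 above 2 N and contact force between the fingers and cam_c2 above 2 N).
It fails at once if the slide is pushed or gripped by its roller arm (contact force between the fingers and slide_c0 above 3 N or contact force between the fingers and slide_c1 above 3 N).
It fails at once if the loose mould half is lifted or tipped (height (world z) of mould_half above 0.028 m or angle between mould_half's own z axis and vertical above 0.2 rad).
It fails at once if a bystander is moved more than 20 mm (distance of any of bisque_cup, brush_liner, glaze_jar, kitchen_timer, fish, pot_lid, spoon from where it was at the start of the episode above 0.02 m).
It also fails if it takes over 72 s, if anything falls off the work surface, if the arm or the gripper's body presses on something with over 40 N, if the wrist force passes 120 N, or if a joint passes its speed limit or range.

## Working session

There is one attempt and no reset: what is moved stays moved. The work goes in short steps, Python scripts to look and compute and a tool call to move; the robot and the scene stay as the last step left them, time stands still between calls to the robot, and variables do not carry over. Pictures are saved under pics/ and viewed, at most 10 in all, crops included, and the job is handed in when it is done.

Besides the shell and the picture viewer there is one more tool, called after ">>>" by a JSON object that holds its "name" and its "arguments", one argument or row to a line. step_arm: Moves the arm, as the interface text tells. Its arguments: {"type":"object","properties":{"commands":{"type":"array","items":{"type":"object","properties":{"fingers":{"type":"number"},"dx":{"type":"number"},"dy":{"type":"number"},"dz":{"type":"number"},"roll":{"type":"number"}}}},"squeeze":{"type":"number"}},"required":["commands"]}

```bash
mkdir -p pics; cat > h.py <<'E'
import numpy as np, cv2
from workcell import *
def grab(n,f=None):
    c=calibration(n); p,d=read_camera(n)
    if f: cv2.imwrite('pics/'+f,p); np.save('pics/'+n+'.npy',d)
    return p,d,c
def px2w(c,u,v,depth=None,z=None):
    K=np.array(c['intrinsics']);T=np.linalg.inv(np.array(c['world_to_cam']))
    r=np.linalg.inv(K)@[u,v,1.]; r=np.array([r[0],-r[1],-r[2]])
    R=T[:3,:3]@r; o=T[:3,3]
    s=depth if depth is not None else (z-o[2])/R[2]
    return o+s*R
E
python3 - <<'E'
from h import *
print({k:np.round(v,3).tolist() if k!='time' else v for k,v in read_state().items()})
for n in('scene','top'):
    p,d,c=grab(n,n+'0.png'); print(n,c.keys(),np.linalg.inv(np.array(c['world_to_cam'])).round(3).tolist(),np.array(c['intrinsics']).round(1).tolist())
E
```

```text
{'time': 0.0, 'q': [-1.171, 0.265, 1.605, -0.0, 1.274, -0.037], 'joint_vel': [-0.0, 0.001, 0.001, 0.001, -0.001, -0.001], 'joint_torque': [0.001, -51.511, -36.731, 0.0, 0.013, 0.0], 'tool_pos': [0.285, -0.611, 0.23], 'tcp_rot': [-3.065, -0.68, 0.001], 'wrist_force': [0.369, -0.022, -0.475], 'torque': [-0.02, -0.039, 0.036], 'grip_force': 0.0, 'width': 1.001}
scene dict_keys(['intrinsics', 'world_to_cam']) [[0.656, 0.311, -0.688, -0.543], [-0.754, 0.301, -0.583, -0.964], [0.026, 0.901, 0.433, 0.751], [0.0, 0.0, 0.0, 1.0]] [[543.7, 0.0, 329.1], [0.0, 543.7, 230.7], [0.0, 0.0, 1.0]]
top dict_keys(['intrinsics', 'world_to_cam']) [[0.022, 0.996, -0.089, 0.476], [-1.0, 0.022, -0.009, -0.039], [-0.007, 0.089, 0.996, 1.214], [0.0, 0.0, 0.0, 1.0]] [[450.5, 0.0, 318.4], [0.0, 450.5, 240.0], [0.0, 0.0, 1.0]]
```

View pics/top0.png

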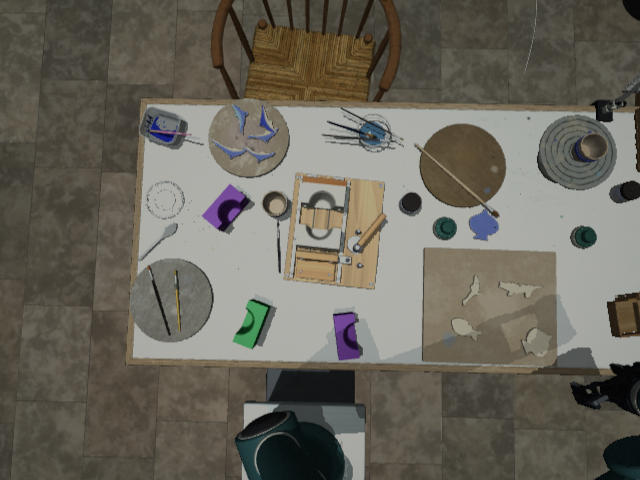

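View pics/scene0.png

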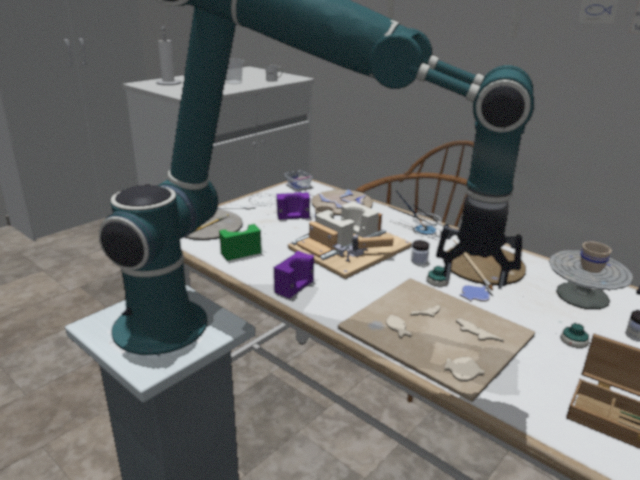

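```bash
python3 - <<'E'
from h import *
p=cv2.imread('pics/top0.png')[160:300,265:415]
cv2.imwrite('pics/crop.png',cv2.resize(p,None,fx=4,fy=4,interpolation=cv2.INTER_CUBIC))
E
```

```text
(no output)
```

View pics/crop.png

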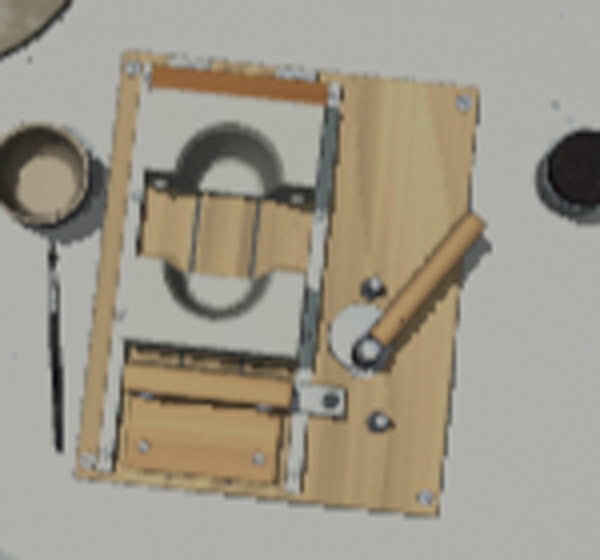

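```bash
cat >> h.py <<'E'
def cr(u,v): return 265+(u-1.5)/4, 160+(v-1.5)/4
E
python3 - <<'E'
from h import *
c=calibration('top')
W=lambda u,v,z: px2w(c,*cr(u,v),z=z)
img=[(122,52),(478,88),(438,516),(75,475)]
A=np.array([W(*q,.018)[:2] for q in img]);B=np.array([(.16,.082),(.16,-.16),(-.13,-.16),(-.13,.082)])
ca,cb=A.mean(0),B.mean(0);H=(B-cb).T@(A-ca)
th=np.arctan2(H[0,1]-H[1,0],H[0,0]+H[1,1]);R=np.array([[np.cos(th),-np.sin(th)],[np.sin(th),np.cos(th)]])
t=ca-R@cb
print('th',th,'t',t,'res',(A-(B@R.T+t)).round(4).tolist())
np.savez('clamp.npz',R=R,t=t,th=th)
d=np.load('pics/top.npy')
for n,u,v,z in [('hub',370,350,.078),('levend',481,226,.068),('bolt',331,401,.046),('pinF',374,286,.054),('pinR',379,420,.054),('plateL',125,392,.08),('plateR',292,408,.08),('jar',590,170,.06),('cup',42,178,.061),('loosetop',140,250,.094)]:
    w=W(u,v,z);uu,vv=cr(u,v);dd=d[int(round(vv)),int(round(uu))]
    print(n,w.round(4),'clamp',((w[:2]-t)@R).round(4),'depthpt',px2w(c,uu,vv,depth=dd).round(3))
E
```

```text
th -0.08356978449395505 t [ 0.59961313 -0.02939713] res [[-0.0016, -0.0], [-0.0011, 0.0007], [0.0007, 0.0001], [0.002, -0.0008]]
hub [ 0.5616 -0.1268  0.078 ] clamp [-0.0298 -0.1002] depthpt [ 0.561 -0.127  0.08 ]
levend [ 0.6436 -0.1975  0.068 ] clamp [ 0.0578 -0.1638] depthpt [ 0.644 -0.198  0.066]
bolt [ 0.5303 -0.1045  0.046 ] clamp [-0.0628 -0.0806] depthpt [ 0.53  -0.104  0.051]
pinF [ 0.605  -0.1306  0.054 ] clamp [ 0.0138 -0.1004] depthpt [ 0.605 -0.131  0.055]
pinR [ 0.5184 -0.1351  0.054 ] clamp [-0.0721 -0.1121] depthpt [ 0.519 -0.136  0.048]
plateL [0.5316 0.0271 0.08  ] clamp [-0.0725  0.0507] depthpt [0.535 0.031 0.019]
plateR [ 0.5238 -0.0782  0.08  ] clamp [-0.0715 -0.0549] depthpt [ 0.526 -0.08   0.031]
jar [ 0.6828 -0.2686  0.06  ] clamp [ 0.1028 -0.2315] depthpt [ 0.683 -0.269  0.06 ]
cup [0.6699 0.0857 0.061 ] clamp [0.0604 0.1206] depthpt [0.678 0.091 0.011]
loosetop [0.62   0.0193 0.094 ] clamp [0.0163 0.0503] depthpt [0.63  0.023 0.017]
```

```bash
cat >> h.py <<'E'
from scipy.spatial.transform import Rotation as Ro
C=np.load('clamp.npz') if __import__('os').path.exists('clamp.npz') else None
PV=np.array([-.030,-.1002])
def toW(p,z): return np.r_[C['R']@np.array(p)+C['t'],z]
def fing(deg,side,gap=0,r=.088,rot=None):
    """TCP (clamp xy): closed fingertips beside lever at angle deg (clamp); side +1 ccw, -1 cw"""
    a=np.radians(deg);u=np.array([np.cos(a),np.sin(a)]);n=side*np.array([-u[1],u[0]])
    sup=.011*abs(n[0])+.0145*abs(n[1]) if rot is None else .011
    return PV+r*u+n*(.008+sup+gap)
def rel(targets,base=None):
    """world targets -> tool shifts from the current pose"""
    s=read_state();R=Ro.from_rotvec(s['tcp_rot'])
    b=np.array(s['tool_pos']) if base is None else base
    x=R.as_matrix()[:,0];print('tool',np.round(b,4),'yaw',np.degrees(np.arctan2(x[1],x[0])).round(2),'tilt',R.as_matrix()[:,2].round(3))
    for t in targets: print(np.round(t,4),'->',np.round(R.inv().apply(t-b),4).tolist())
E
python3 - <<'E'
from h import *
rel([toW(fing(-36,1,.012),.2),toW(fing(-36,1,.012),.048)])
E
```

```text
tool [ 0.2853 -0.611   0.2301] yaw 25.03 tilt [-0.001  0.002 -1.   ]
[ 0.6529 -0.1553  0.2   ] -> [0.5259, -0.2573, 0.0307]
[ 0.6529 -0.1553  0.048 ] -> [0.5259, -0.257, 0.1827]
```

>>> {"name": "step_arm", "arguments": {
  "commands": [
    {"fingers":1,"dx":0.066,"dy":-0.032,"dz":0,"roll":4},
    {"fingers":1,"dx":0.131,"dy":-0.064,"dz":0,"roll":8},
    {"fingers":1,"dx":0.197,"dy":-0.096,"dz":0.01,"roll":12},
    {"fingers":1,"dx":0.263,"dy":-0.129,"dz":0.015,"roll":16},
    {"fingers":1,"dx":0.329,"dy":-0.161,"dz":0.02,"roll":20},
    {"fingers":1,"dx":0.394,"dy":-0.193,"dz":0.025,"roll":24},
    {"fingers":1,"dx":0.46,"dy":-0.225,"dz":0.03,"roll":28},
    {"fingers":1,"dx":0.526,"dy":-0.257,"dz":0.03,"roll":29.8}
  ],
  "squeeze": 20
}}

```text
time: 1.1
tool_pos: [0.5996, -0.2215, 0.2035]
tcp_rot: [-3.139, 0.133, 0.002]
wrist_force: [0.4, -1.6, -0.2]
width: 0.0
grip_force: 0.0
```

>>> {"name": "step_arm", "arguments": {
  "commands": [
    {"fingers":1,"dx":0,"dy":0,"dz":0,"roll":0},
    {"fingers":1,"dx":0,"dy":0,"dz":0,"roll":0}
  ]
}}

```text
time: 1.35
tool_pos: [0.5986, -0.2231, 0.2036]
tcp_rot: [3.139, -0.129, -0.002]
wrist_force: [0.1, -0.5, 0.2]
width: 0.004
grip_force: 0.0
```

```bash
python3 - <<'E'
from h import *
p,d,c=grab('wrist','w1.png')
rel([toW(fing(-36,1,.012),.2),toW(fing(-36,1,.012),.048)])
E
```

```text
tool [ 0.5983 -0.2239  0.2038] yaw -4.78 tilt [-0.001 -0.    -1.   ]
[ 0.6529 -0.1553  0.2   ] -> [0.0488, -0.0729, 0.0038]
[ 0.6529 -0.1553  0.048 ] -> [0.0489, -0.0729, 0.1558]
```

View pics/w1.png

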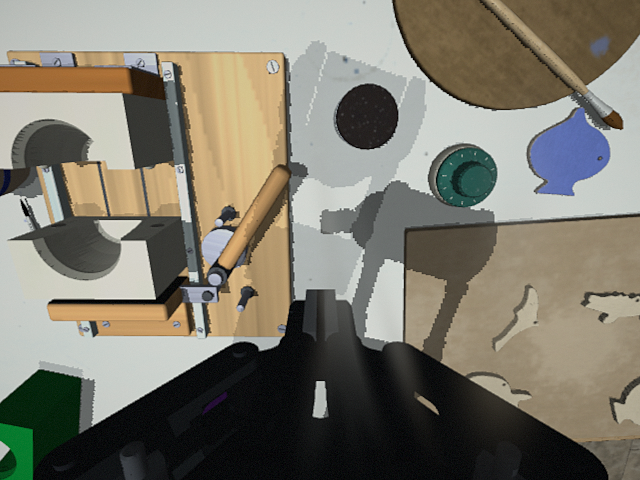

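```bash
python3 - <<'E'
from h import *
c=calibration('wrist')
for n,u,v,z in [('hub',217,280,.078),('end',283,170,.068),('mid',252,222,.068),('bedFR',289,53,.018),('bedBR',288,334,.018),('pinF',230,211,.054),('roller bolt',207,295,.046),('plateRearR',165,318,.08),('plateRearL',50,318,.08),('jar',366,116,.06)]:
    w=px2w(c,u,v,z=z);print(n,w.round(4),((w[:2]-C['t'])@C['R']).round(4))
E
```

```text
hub [ 0.559  -0.1299  0.078 ] [-0.0321 -0.1035]
end [ 0.6482 -0.198   0.068 ] [ 0.0625 -0.164 ]
mid [ 0.6064 -0.1662  0.068 ] [ 0.0182 -0.1357]
bedFR [ 0.7421 -0.2092  0.018 ] [ 0.157  -0.1673]
bedBR [ 0.458  -0.1761  0.018 ] [-0.1289 -0.158 ]
pinF [ 0.6145 -0.1448  0.054 ] [ 0.0245 -0.1137]
roller bolt [ 0.529  -0.1049  0.046 ] [-0.064  -0.0812]
plateRearR [ 0.5261 -0.0765  0.08  ] [-0.0693 -0.0531]
plateRearL [0.5349 0.0278 0.08  ] [-0.0693  0.0516]
jar [ 0.6844 -0.2686  0.06  ] [ 0.1044 -0.2313]
```

>>> {"name": "step_arm", "arguments": {
  "commands": [
    {"fingers":1,"dx":0.025,"dy":-0.036,"dz":0,"roll":0},
    {"fingers":1,"dx":0.049,"dy":-0.073,"dz":0,"roll":0},
    {"fingers":1,"dx":0.049,"dy":-0.073,"dz":0.03,"roll":0},
    {"fingers":1,"dx":0.049,"dy":-0.073,"dz":0.06,"roll":0},
    {"fingers":1,"dx":0.049,"dy":-0.073,"dz":0.085,"roll":0},
    {"fingers":1,"dx":0.049,"dy":-0.073,"dz":0.1,"roll":0}
  ]
}}

```text
time: 2.15
tool_pos: [0.6522, -0.1563, 0.1026]
tcp_rot: [-3.138, 0.134, 0.004]
wrist_force: [0.7, -0.2, -0.7]
width: 0.0
grip_force: 0.0
```

>>> {"name": "step_arm", "arguments": {
  "commands": [
    {"fingers":1,"dx":0,"dy":0,"dz":0.025,"roll":0},
    {"fingers":1,"dx":0,"dy":0,"dz":0.045,"roll":0},
    {"fingers":1,"dx":0,"dy":0,"dz":0.054,"roll":0},
    {"fingers":1,"dx":0,"dy":0,"dz":0.054,"roll":0}
  ]
}}

```text
time: 2.65
tool_pos: [0.6534, -0.1549, 0.0497]
tcp_rot: [-3.139, 0.131, 0.002]
wrist_force: [0.3, -0.6, 0.0]
width: 0.002
grip_force: 0.0
```

```bash
sed -i 's/^PV=.*/PV=np.array([-.031,-.1015])/' h.py; python3 - <<'E'
from h import *
print(read_state()['wrist_force'])
rel([toW(fing(a,1,g,.086),.048) for a,g in [(-35,.004),(-40,0),(-48,0),(-56,0),(-64,0),(-72,0),(-80,0),(-88,0),(-96,0),(-104,0),(-112,0),(-120,0),(-128,0),(-136,0),(-142,0),(-146,0)]])
E
```

```text
[ 0.33505468 -0.57657785  0.02957738]
tool [ 0.6534 -0.1549  0.0497] yaw -4.8 tilt [-0.001  0.    -1.   ]
[ 0.6457 -0.1598  0.048 ] -> [-0.0073, 0.0055, 0.0017]
[ 0.6397 -0.17    0.048 ] -> [-0.0123, 0.0161, 0.0017]
[ 0.6329 -0.1808  0.048 ] -> [-0.0182, 0.0275, 0.0017]
[ 0.6242 -0.1907  0.048 ] -> [-0.026, 0.0381, 0.0017]
[ 0.614  -0.1994  0.048 ] -> [-0.0355, 0.0476, 0.0017]
[ 0.6022 -0.2064  0.048 ] -> [-0.0466, 0.0556, 0.0017]
[ 0.5893 -0.2117  0.048 ] -> [-0.0591, 0.0619, 0.0017]
[ 0.5755 -0.2148  0.048 ] -> [-0.0725, 0.0662, 0.0018]
[ 0.5642 -0.2163  0.048 ] -> [-0.0837, 0.0686, 0.0018]
[ 0.5535 -0.2165  0.048 ] -> [-0.0943, 0.0697, 0.0018]
[ 0.5426 -0.2154  0.048 ] -> [-0.1053, 0.0695, 0.0018]
[ 0.5315 -0.2127  0.048 ] -> [-0.1166, 0.0678, 0.0018]
[ 0.5206 -0.2085  0.048 ] -> [-0.1278, 0.0645, 0.0018]
[ 0.5101 -0.2025  0.048 ] -> [-0.1388, 0.0594, 0.0018]
[ 0.5026 -0.197   0.048 ] -> [-0.1467, 0.0545, 0.0019]
[ 0.498  -0.1928  0.048 ] -> [-0.1517, 0.0507, 0.0019]
```

>>> {"name": "step_arm", "arguments": {
  "commands": [
    {"fingers":1,"dx":-0.007,"dy":0.006,"dz":0.002,"roll":0},
    {"fingers":1,"dx":-0.012,"dy":0.016,"dz":0.002,"roll":0},
    {"fingers":1,"dx":-0.018,"dy":0.027,"dz":0.002,"roll":0},
    {"fingers":1,"dx":-0.026,"dy":0.038,"dz":0.002,"roll":0},
    {"fingers":1,"dx":-0.0355,"dy":0.0475,"dz":0.002,"roll":0},
    {"fingers":1,"dx":-0.0465,"dy":0.0555,"dz":0.002,"roll":0}
  ]
}}

```text
time: 3.4
tool_pos: [0.6025, -0.2069, 0.0485]
tcp_rot: [3.139, -0.131, 0.001]
wrist_force: [1.8, 2.5, -0.6]
width: 0.0
grip_force: 1.5
```

>>> {"name": "step_arm", "arguments": {
  "commands": [
    {"fingers":1,"dx":-0.0125,"dy":0.0065,"dz":0,"roll":0},
    {"fingers":1,"dx":-0.026,"dy":0.0105,"dz":0,"roll":0},
    {"fingers":1,"dx":-0.037,"dy":0.013,"dz":0,"roll":0},
    {"fingers":1,"dx":-0.048,"dy":0.014,"dz":0,"roll":0},
    {"fingers":1,"dx":-0.059,"dy":0.014,"dz":0,"roll":0},
    {"fingers":1,"dx":-0.07,"dy":0.0125,"dz":0,"roll":0},
    {"fingers":1,"dx":-0.081,"dy":0.009,"dz":0,"roll":0}
  ]
}}

```text
time: 4.28
tool_pos: [0.5211, -0.2085, 0.0486]
tcp_rot: [3.138, -0.131, 0.001]
wrist_force: [3.8, -0.3, 0.9]
width: 0.001
grip_force: 1.6
```

```bash
python3 - <<'E'
from h import *
rel([toW(fing(a,1,0,.086),.048) for a in [-128,-132,-136,-140,-144,-148,-152,-156]])
E
```

```text
tool [ 0.5211 -0.2085  0.0486] yaw -4.77 tilt [ 0.001 -0.001 -1.   ]
[ 0.5206 -0.2085  0.048 ] -> [-0.0005, -0.0, 0.0006]
[ 0.5153 -0.2057  0.048 ] -> [-0.0061, -0.0023, 0.0006]
[ 0.5101 -0.2025  0.048 ] -> [-0.0115, -0.005, 0.0006]
[ 0.5051 -0.1989  0.048 ] -> [-0.0168, -0.0082, 0.0006]
[ 0.5003 -0.1949  0.048 ] -> [-0.0219, -0.0118, 0.0005]
[ 0.4957 -0.1905  0.048 ] -> [-0.0268, -0.0158, 0.0005]
[ 0.4914 -0.1857  0.048 ] -> [-0.0315, -0.0202, 0.0005]
[ 0.4875 -0.1805  0.048 ] -> [-0.0358, -0.0251, 0.0005]
```

Slowly toward the stop.

>>> {"name": "step_arm", "arguments": {
  "commands": [
    {"fingers":1,"dx":-0.006,"dy":-0.0023,"dz":0,"roll":0},
    {"fingers":1,"dx":-0.0115,"dy":-0.005,"dz":0,"roll":0},
    {"fingers":1,"dx":-0.017,"dy":-0.008,"dz":0,"roll":0},
    {"fingers":1,"dx":-0.0195,"dy":-0.01,"dz":0,"roll":0},
    {"fingers":1,"dx":-0.022,"dy":-0.012,"dz":0,"roll":0}
  ]
}}

```text
time: 4.9
tool_pos: [0.5006, -0.1946, 0.0484]
tcp_rot: [3.139, -0.131, 0.0]
wrist_force: [3.4, -0.8, 0.9]
width: -0.003
grip_force: 1.4
```

>>> {"name": "step_arm", "arguments": {
  "commands": [
    {"fingers":1,"dx":-0.0025,"dy":-0.002,"dz":0,"roll":0},
    {"fingers":1,"dx":-0.005,"dy":-0.004,"dz":0,"roll":0}
  ]
}}

```text
time: 5.15
tool_pos: [0.4958, -0.1902, 0.0483]
tcp_rot: [3.139, -0.131, 0.0]
wrist_force: [3.5, -0.9, -0.2]
width: 0.004
grip_force: 1.4
```

>>> {"name": "step_arm", "arguments": {
  "commands": [
    {"fingers":1,"dx":-0.002,"dy":-0.0025,"dz":0,"roll":0},
    {"fingers":1,"dx":-0.0045,"dy":-0.005,"dz":0,"roll":0}
  ]
}}

```text
time: 5.4
tool_pos: [0.4948, -0.1882, 0.049]
tcp_rot: [3.132, -0.128, 0.012]
wrist_force: [11.6, -16.5, -11.4]
width: -0.004
grip_force: 10.0
```

>>> {"name": "step_arm", "arguments": {
  "commands": [
    {"fingers":1,"dx":0.008,"dy":0.012,"dz":0,"roll":0},
    {"fingers":1,"dx":0.018,"dy":0.027,"dz":0,"roll":0},
    {"fingers":1,"dx":0.018,"dy":0.027,"dz":-0.03,"roll":0},
    {"fingers":1,"dx":0.018,"dy":0.027,"dz":-0.08,"roll":0},
    {"fingers":1,"dx":0.018,"dy":0.027,"dz":-0.12,"roll":0},
    {"fingers":1,"dx":0.018,"dy":0.027,"dz":-0.12,"roll":0}
  ]
}}

```text
time: 6.15
tool_pos: [0.5099, -0.2149, 0.1724]
tcp_rot: [3.136, -0.131, 0.009]
wrist_force: [0.1, -0.3, -0.0]
width: 0.002
grip_force: 0.0
```

```bash
python3 - <<'E'
from h import *
p,d,c=grab('wrist','w2.png')
rel([toW((-.098,0),.16),toW((-.098,0),.05)])
E
```

```text
tool [ 0.5083 -0.2141  0.1698] yaw -4.79 tilt [ 0.002 -0.001 -1.   ]
[ 0.502  -0.0212  0.16  ] -> [-0.0225, -0.1916, 0.0097]
[ 0.502  -0.0212  0.05  ] -> [-0.0227, -0.1917, 0.1197]
```

View pics/w2.png

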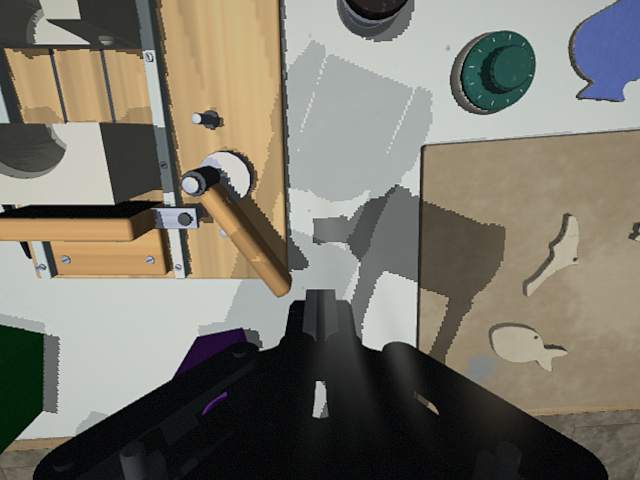

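```bash
python3 - <<'E'
from h import *
c=calibration('wrist');Q=[]
for n,u,v,z in [('hub',193,183,.078),('end',277,292,.068),('rearfaceR',134,239,.08),('rearfaceL',5,239,.08)]:
    w=px2w(c,u,v,z=z);q=(w[:2]-C['t'])@C['R'];Q.append(q);print(n,q.round(4))
e=Q[1]-Q[0];print(np.degrees(np.arctan2(e[1],e[0])),np.hypot(*e))
E
```

```text
hub [-0.0311 -0.1032]
end [-0.1213 -0.1572]
rearfaceR [-0.0718 -0.0558]
rearfaceL [-0.0718  0.0385]
-149.07847747999145 0.10511209523866198
```

>>> {"name": "step_arm", "arguments": {
  "commands": [
    {"fingers":1,"dx":-0.023,"dy":-0.05,"dz":0,"roll":0},
    {"fingers":1,"dx":-0.023,"dy":-0.1,"dz":0,"roll":0},
    {"fingers":1,"dx":-0.023,"dy":-0.15,"dz":0,"roll":0},
    {"fingers":1,"dx":-0.023,"dy":-0.192,"dz":0,"roll":0},
    {"fingers":1,"dx":-0.023,"dy":-0.192,"dz":0.04,"roll":0},
    {"fingers":1,"dx":-0.023,"dy":-0.192,"dz":0.075,"roll":0}
  ]
}}

```text
time: 6.95
tool_pos: [0.4988, -0.0191, 0.0904]
tcp_rot: [-3.139, 0.128, 0.006]
wrist_force: [-0.6, -0.3, -0.4]
width: 0.001
grip_force: 0.0
```

>>> {"name": "step_arm", "arguments": {
  "commands": [
    {"fingers":1,"dx":0,"dy":0,"dz":0.02,"roll":0},
    {"fingers":1,"dx":0,"dy":0,"dz":0.039,"roll":0},
    {"fingers":1,"dx":0,"dy":0,"dz":0.039,"roll":0}
  ]
}}

```text
time: 7.32
tool_pos: [0.4968, -0.0198, 0.0507]
tcp_rot: [-3.138, 0.131, 0.014]
wrist_force: [-0.5, 0.5, 0.0]
width: -0.001
grip_force: 0.0
```

```bash
python3 - <<'E'
from h import *
rel([toW((x,0),.052) for x in (-.083,-.013)])
E
```

```text
tool [ 0.4968 -0.0198  0.0507] yaw -4.78 tilt [-0.009  0.001 -1.   ]
[ 0.5169 -0.0225  0.052 ] -> [0.0203, 0.001, -0.0015]
[ 0.5867 -0.0283  0.052 ] -> [0.0903, 0.001, -0.0021]
```

>>> {"name": "step_arm", "arguments": {
  "commands": [
    {"fingers":1,"dx":0.008,"dy":0,"dz":0,"roll":0},
    {"fingers":1,"dx":0.014,"dy":0,"dz":0,"roll":0},
    {"fingers":1,"dx":0.018,"dy":0,"dz":0,"roll":0},
    {"fingers":1,"dx":0.02,"dy":0.001,"dz":0,"roll":0},
    {"fingers":1,"dx":0.022,"dy":0.001,"dz":0,"roll":0},
    {"fingers":1,"dx":0.024,"dy":0.001,"dz":0,"roll":0},
    {"fingers":1,"dx":0.026,"dy":0.001,"dz":0,"roll":0},
    {"fingers":1,"dx":0.028,"dy":0.001,"dz":0,"roll":0}
  ]
}}

```text
time: 8.32
tool_pos: [0.5285, -0.0234, 0.0544]
tcp_rot: [3.139, -0.131, 0.0]
wrist_force: [-1.6, 0.6, 1.8]
width: -0.002
grip_force: 1.0
```

>>> {"name": "step_arm", "arguments": {
  "commands": [
    {"fingers":1,"dx":0.0025,"dy":0,"dz":0,"roll":0},
    {"fingers":1,"dx":0.005,"dy":0,"dz":0,"roll":0},
    {"fingers":1,"dx":0.0075,"dy":0,"dz":0,"roll":0},
    {"fingers":1,"dx":0.01,"dy":0,"dz":0,"roll":0},
    {"fingers":1,"dx":0.0125,"dy":0,"dz":0,"roll":0},
    {"fingers":1,"dx":0.015,"dy":0,"dz":0,"roll":0},
    {"fingers":1,"dx":0.0175,"dy":0,"dz":0,"roll":0},
    {"fingers":1,"dx":0.02,"dy":0,"dz":0,"roll":0}
  ]
}}

```text
time: 9.32
tool_pos: [0.5471, -0.025, 0.0541]
tcp_rot: [3.139, -0.131, -0.004]
wrist_force: [-5.8, 0.2, 4.8]
width: -0.001
grip_force: 2.9
```

>>> {"name": "step_arm", "arguments": {
  "commands": [
    {"fingers":1,"dx":0.0025,"dy":0,"dz":0,"roll":0},
    {"fingers":1,"dx":0.005,"dy":0,"dz":0,"roll":0},
    {"fingers":1,"dx":0.0075,"dy":0,"dz":0,"roll":0},
    {"fingers":1,"dx":0.01,"dy":0,"dz":0,"roll":0},
    {"fingers":1,"dx":0.0125,"dy":0,"dz":0,"roll":0},
    {"fingers":1,"dx":0.015,"dy":0,"dz":0,"roll":0},
    {"fingers":1,"dx":0.0175,"dy":0,"dz":0,"roll":0},
    {"fingers":1,"dx":0.02,"dy":0,"dz":0,"roll":0}
  ]
}}

```text
time: 10.32
tool_pos: [0.567, -0.0268, 0.0541]
tcp_rot: [3.139, -0.131, -0.005]
wrist_force: [-6.1, -0.6, 4.8]
width: -0.001
grip_force: 2.9
```

Plate and loose half moving (6 N). About 19 mm to go.

>>> {"name": "step_arm", "arguments": {
  "commands": [
    {"fingers":1,"dx":0.0025,"dy":0,"dz":0,"roll":0},
    {"fingers":1,"dx":0.005,"dy":0,"dz":0,"roll":0},
    {"fingers":1,"dx":0.0075,"dy":0,"dz":0,"roll":0},
    {"fingers":1,"dx":0.01,"dy":0,"dz":0,"roll":0},
    {"fingers":1,"dx":0.012,"dy":0,"dz":0,"roll":0},
    {"fingers":1,"dx":0.014,"dy":0,"dz":0,"roll":0}
  ]
}}

```text
time: 11.08
tool_pos: [0.581, -0.028, 0.0541]
tcp_rot: [3.139, -0.131, -0.004]
wrist_force: [-6.0, -0.1, 3.3]
width: 0.002
grip_force: 2.9
```

>>> {"name": "step_arm", "arguments": {
  "commands": [
    {"fingers":1,"dx":0.001,"dy":0,"dz":0,"roll":0},
    {"fingers":1,"dx":0.002,"dy":0,"dz":0,"roll":0},
    {"fingers":1,"dx":0.003,"dy":0,"dz":0,"roll":0}
  ]
}}

```text
time: 11.45
tool_pos: [0.584, -0.0282, 0.0541]
tcp_rot: [3.139, -0.131, -0.004]
wrist_force: [-4.3, 0.6, 4.7]
width: -0.001
grip_force: 2.8
```

>>> {"name": "step_arm", "arguments": {
  "commands": [
    {"fingers":1,"dx":0.001,"dy":0,"dz":0,"roll":0},
    {"fingers":1,"dx":0.002,"dy":0,"dz":0,"roll":0},
    {"fingers":1,"dx":0.003,"dy":0,"dz":0,"roll":0}
  ]
}}

```text
time: 11.82
tool_pos: [0.5851, -0.0283, 0.0539]
tcp_rot: [3.139, -0.131, -0.011]
wrist_force: [-12.5, -0.0, 9.5]
width: 0.005
grip_force: 5.9
```

>>> {"name": "step_arm", "arguments": {
  "commands": [
    {"fingers":1,"dx":0.001,"dy":0,"dz":0,"roll":0},
    {"fingers":1,"dx":0.0015,"dy":0,"dz":0,"roll":0},
    {"fingers":1,"dx":0.0015,"dy":0,"dz":0,"roll":0}
  ]
}}

```text
time: 12.2
tool_pos: [0.5851, -0.0283, 0.0538]
tcp_rot: [3.139, -0.13, -0.016]
wrist_force: [-15.3, 1.4, 11.5]
width: -0.003
grip_force: 7.3
```

>>> {"name": "step_arm", "arguments": {
  "commands": [
    {"fingers":1,"dx":-0.01,"dy":0,"dz":0,"roll":0},
    {"fingers":1,"dx":-0.03,"dy":0,"dz":0,"roll":0},
    {"fingers":1,"dx":-0.05,"dy":0,"dz":-0.03,"roll":0},
    {"fingers":1,"dx":-0.08,"dy":0.03,"dz":-0.07,"roll":0},
    {"fingers":1,"dx":-0.1,"dy":0.06,"dz":-0.09,"roll":0},
    {"fingers":1,"dx":-0.1,"dy":0.06,"dz":-0.09,"roll":0}
  ]
}}

```text
time: 12.95
tool_pos: [0.4861, -0.0816, 0.1467]
tcp_rot: [3.137, -0.134, 0.009]
wrist_force: [0.0, 0.1, -0.2]
width: -0.003
grip_force: 0.0
```

```bash
python3 - <<'E'
from h import *
p,d,c=grab('wrist','w3.png')
rel([toW(fing(-149,-1,.012,.086),.13),toW(fing(-149,-1,.012,.086),.048)])
E
```

```text
tool [ 0.486  -0.0807  0.1455] yaw -4.88 tilt [ 0.004 -0.001 -1.   ]
[ 0.4663 -0.1318  0.13  ] -> [-0.0154, 0.0525, 0.0155]
[ 0.4663 -0.1318  0.048 ] -> [-0.0157, 0.0525, 0.0974]
```

View pics/w3.png

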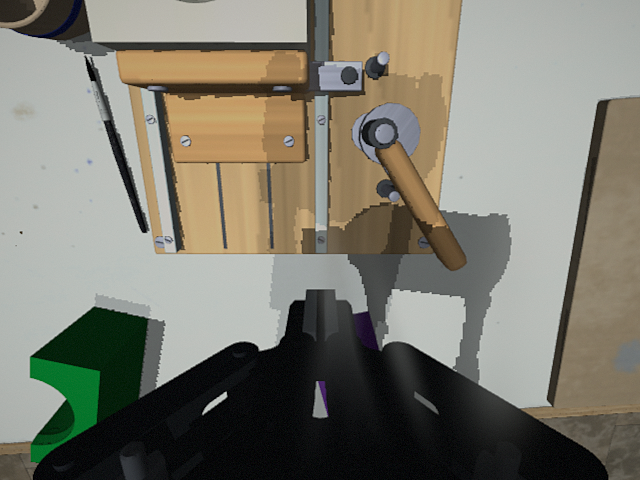

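>>> {"name": "step_arm", "arguments": {
  "commands": [
    {"fingers":1,"dx":-0.0155,"dy":0.03,"dz":0,"roll":0},
    {"fingers":1,"dx":-0.0155,"dy":0.0525,"dz":0.01,"roll":0},
    {"fingers":1,"dx":-0.0155,"dy":0.0525,"dz":0.05,"roll":0},
    {"fingers":1,"dx":-0.0155,"dy":0.0525,"dz":0.08,"roll":0},
    {"fingers":1,"dx":-0.0155,"dy":0.0525,"dz":0.097,"roll":0},
    {"fingers":1,"dx":-0.0155,"dy":0.0525,"dz":0.097,"roll":0}
  ]
}}

```text
time: 13.75
tool_pos: [0.4642, -0.1301, 0.0455]
tcp_rot: [-3.138, 0.13, 0.005]
wrist_force: [0.2, -0.0, 0.9]
width: -0.001
grip_force: 0.0
```

```bash
python3 - <<'E'
from h import *
print(read_state()['wrist_force'].__repr__())
rel([toW(fing(a,-1,0,.086),.048) for a in range(-149,-10,7)])
E
```

```text
array([ 0.24074227, -0.02300385,  0.90890954])
tool [ 0.4642 -0.1301  0.0455] yaw -4.74 tilt [-0.003  0.001 -1.   ]
[ 0.4716 -0.1425  0.048 ] -> [0.0084, 0.0118, -0.0025]
[ 0.4739 -0.1531  0.048 ] -> [0.0116, 0.0222, -0.0025]
[ 0.4778 -0.1636  0.048 ] -> [0.0163, 0.0323, -0.0026]
[ 0.483  -0.1737  0.048 ] -> [0.0224, 0.0419, -0.0026]
[ 0.4898 -0.1832  0.048 ] -> [0.0299, 0.0508, -0.0026]
[ 0.4978 -0.1918  0.048 ] -> [0.0386, 0.0587, -0.0027]
[ 0.5072 -0.1994  0.048 ] -> [0.0486, 0.0655, -0.0027]
[ 0.5177 -0.2057  0.048 ] -> [0.0595, 0.0709, -0.0028]
[ 0.529  -0.2105  0.048 ] -> [0.0713, 0.0748, -0.0028]
[ 0.5391 -0.2137  0.048 ] -> [0.0815, 0.0771, -0.0028]
[ 0.5481 -0.2158  0.048 ] -> [0.0907, 0.0785, -0.0029]
[ 0.5576 -0.2169  0.048 ] -> [0.1002, 0.0788, -0.0029]
[ 0.5673 -0.217   0.048 ] -> [0.11, 0.0781, -0.0029]
[ 0.5773 -0.2159  0.048 ] -> [0.1198, 0.0761, -0.003]
[ 0.5874 -0.2135  0.048 ] -> [0.1296, 0.0729, -0.003]
[ 0.5973 -0.2098  0.048 ] -> [0.1392, 0.0685, -0.003]
[ 0.6069 -0.2048  0.048 ] -> [0.1484, 0.0626, -0.0031]
[ 0.616  -0.1984  0.048 ] -> [0.1569, 0.0555, -0.0031]
[ 0.6244 -0.1907  0.048 ] -> [0.1646, 0.0472, -0.0031]
[ 0.6318 -0.1818  0.048 ] -> [0.1713, 0.0377, -0.0031]
```

>>> {"name": "step_arm", "arguments": {
  "commands": [
    {"fingers":1,"dx":0.0085,"dy":0.0118,"dz":-0.002,"roll":0},
    {"fingers":1,"dx":0.0116,"dy":0.0222,"dz":-0.0025,"roll":0},
    {"fingers":1,"dx":0.0163,"dy":0.0323,"dz":-0.0025,"roll":0},
    {"fingers":1,"dx":0.0224,"dy":0.042,"dz":-0.0025,"roll":0},
    {"fingers":1,"dx":0.03,"dy":0.051,"dz":-0.0025,"roll":0},
    {"fingers":1,"dx":0.0386,"dy":0.0587,"dz":-0.0025,"roll":0},
    {"fingers":1,"dx":0.0486,"dy":0.0655,"dz":-0.0025,"roll":0},
    {"fingers":1,"dx":0.0595,"dy":0.071,"dz":-0.0025,"roll":0}
  ]
}}

```text
time: 14.75
tool_pos: [0.5187, -0.207, 0.0494]
tcp_rot: [-3.139, 0.131, 0.002]
wrist_force: [-1.9, 2.2, -0.7]
width: 0.001
grip_force: 1.4
```

>>> {"name": "step_arm", "arguments": {
  "commands": [
    {"fingers":1,"dx":0.012,"dy":0.0038,"dz":0,"roll":0},
    {"fingers":1,"dx":0.022,"dy":0.006,"dz":0,"roll":0},
    {"fingers":1,"dx":0.031,"dy":0.0075,"dz":0,"roll":0},
    {"fingers":1,"dx":0.0405,"dy":0.0078,"dz":0,"roll":0},
    {"fingers":1,"dx":0.0505,"dy":0.007,"dz":0,"roll":0},
    {"fingers":1,"dx":0.06,"dy":0.005,"dz":0,"roll":0},
    {"fingers":1,"dx":0.07,"dy":0.002,"dz":0,"roll":0}
  ]
}}

```text
time: 15.62
tool_pos: [0.5887, -0.2145, 0.0499]
tcp_rot: [3.139, -0.131, -0.0]
wrist_force: [-4.3, 0.8, 0.5]
width: -0.0
grip_force: 1.6
```

```bash
python3 - <<'E'
from h import *
rel([toW(fing(a,-1,0,.086),.048) for a in (-51,-44,-38,-32,-28,-24,-20,-16)])
E
```

```text
tool [ 0.5887 -0.2145  0.0499] yaw -4.77 tilt [-0. -0. -1.]
[ 0.5874 -0.2135  0.048 ] -> [-0.0014, -0.0009, 0.0019]
[ 0.5973 -0.2098  0.048 ] -> [0.0082, -0.0054, 0.0019]
[ 0.6056 -0.2056  0.048 ] -> [0.016, -0.0103, 0.0019]
[ 0.6135 -0.2004  0.048 ] -> [0.0235, -0.0162, 0.0019]
[ 0.6185 -0.1964  0.048 ] -> [0.0282, -0.0206, 0.0019]
[ 0.6232 -0.1919  0.048 ] -> [0.0325, -0.0254, 0.0019]
[ 0.6277 -0.1871  0.048 ] -> [0.0365, -0.0306, 0.0019]
[ 0.6318 -0.1818  0.048 ] -> [0.0402, -0.0362, 0.0019]
```

>>> {"name": "step_arm", "arguments": {
  "commands": [
    {"fingers":1,"dx":0.004,"dy":-0.0025,"dz":0,"roll":0},
    {"fingers":1,"dx":0.0085,"dy":-0.0055,"dz":0,"roll":0},
    {"fingers":1,"dx":0.0125,"dy":-0.008,"dz":0,"roll":0},
    {"fingers":1,"dx":0.0165,"dy":-0.0105,"dz":0,"roll":0},
    {"fingers":1,"dx":0.02,"dy":-0.0133,"dz":0,"roll":0},
    {"fingers":1,"dx":0.0235,"dy":-0.0162,"dz":0,"roll":0}
  ]
}}

```text
time: 16.38
tool_pos: [0.6131, -0.2002, 0.0498]
tcp_rot: [3.139, -0.131, -0.0]
wrist_force: [-3.6, -0.6, 0.2]
width: -0.003
grip_force: 1.4
```

>>> {"name": "step_arm", "arguments": {
  "commands": [
    {"fingers":1,"dx":0.0025,"dy":-0.0022,"dz":0,"roll":0},
    {"fingers":1,"dx":0.005,"dy":-0.0045,"dz":0,"roll":0}
  ]
}}

```text
time: 16.62
tool_pos: [0.6185, -0.1962, 0.0499]
tcp_rot: [3.139, -0.131, 0.0]
wrist_force: [-3.2, -1.8, -0.1]
width: 0.003
grip_force: 1.4
```

>>> {"name": "step_arm", "arguments": {
  "commands": [
    {"fingers":1,"dx":0.0022,"dy":-0.0024,"dz":0,"roll":0},
    {"fingers":1,"dx":0.0043,"dy":-0.0048,"dz":0,"roll":0}
  ]
}}

```text
time: 16.88
tool_pos: [0.6232, -0.1918, 0.0499]
tcp_rot: [3.139, -0.131, 0.0]
wrist_force: [-3.2, -1.0, -0.5]
width: -0.004
grip_force: 1.4
```

>>> {"name": "step_arm", "arguments": {
  "commands": [
    {"fingers":1,"dx":0.002,"dy":-0.0026,"dz":0,"roll":0},
    {"fingers":1,"dx":0.0035,"dy":-0.0045,"dz":0,"roll":0}
  ]
}}

```text
time: 17.12
tool_pos: [0.6271, -0.1875, 0.0499]
tcp_rot: [3.139, -0.131, 0.0]
wrist_force: [-3.0, -2.0, 1.2]
width: -0.001
grip_force: 1.4
```

>>> {"name": "step_arm", "arguments": {
  "commands": [
    {"fingers":1,"dx":0.0015,"dy":-0.0022,"dz":0,"roll":0},
    {"fingers":1,"dx":0.003,"dy":-0.0045,"dz":0,"roll":0}
  ]
}}

```text
time: 17.38
tool_pos: [0.6304, -0.1833, 0.0499]
tcp_rot: [3.139, -0.131, 0.0]
wrist_force: [-2.6, -0.7, 0.8]
width: 0.001
grip_force: 1.4
```

>>> {"name": "step_arm", "arguments": {
  "commands": [
    {"fingers":1,"dx":0.0014,"dy":-0.0024,"dz":0,"roll":0},
    {"fingers":1,"dx":0.0022,"dy":-0.004,"dz":0,"roll":0}
  ]
}}

```text
time: 17.62
tool_pos: [0.6324, -0.1802, 0.0498]
tcp_rot: [3.137, -0.13, -0.001]
wrist_force: [-4.9, -6.0, 1.8]
width: -0.002
grip_force: 4.2
```

>>> {"name": "step_arm", "arguments": {
  "commands": [
    {"fingers":1,"dx":0.001,"dy":-0.002,"dz":0,"roll":0},
    {"fingers":1,"dx":0.001,"dy":-0.002,"dz":0,"roll":0}
  ]
}}

```text
time: 17.88
tool_pos: [0.6325, -0.18, 0.0498]
tcp_rot: [3.135, -0.129, -0.004]
wrist_force: [-7.6, -9.4, 2.1]
width: -0.007
grip_force: 5.7
```

At the stop. Back off, rise, and look.

>>> {"name": "step_arm", "arguments": {
  "commands": [
    {"fingers":1,"dx":-0.005,"dy":0.01,"dz":0,"roll":0},
    {"fingers":1,"dx":-0.015,"dy":0.02,"dz":0,"roll":0},
    {"fingers":1,"dx":-0.02,"dy":0.02,"dz":-0.04,"roll":0},
    {"fingers":1,"dx":-0.05,"dy":0.03,"dz":-0.1,"roll":0},
    {"fingers":1,"dx":-0.1,"dy":0.04,"dz":-0.15,"roll":0},
    {"fingers":1,"dx":-0.13,"dy":0.02,"dz":-0.18,"roll":0},
    {"fingers":1,"dx":-0.13,"dy":0.0,"dz":-0.18,"roll":0},
    {"fingers":1,"dx":-0.13,"dy":0.0,"dz":-0.18,"roll":0}
  ]
}}

```text
time: 18.88
tool_pos: [0.5045, -0.1657, 0.2298]
tcp_rot: [-3.139, 0.128, -0.002]
wrist_force: [-0.6, -0.0, -0.3]
width: 0.002
grip_force: 0.0
```

```bash
python3 - <<'E'
from h import *
p,d,c=grab('wrist','w4.png')
E
```

```text
(no output)
```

View pics/w4.png

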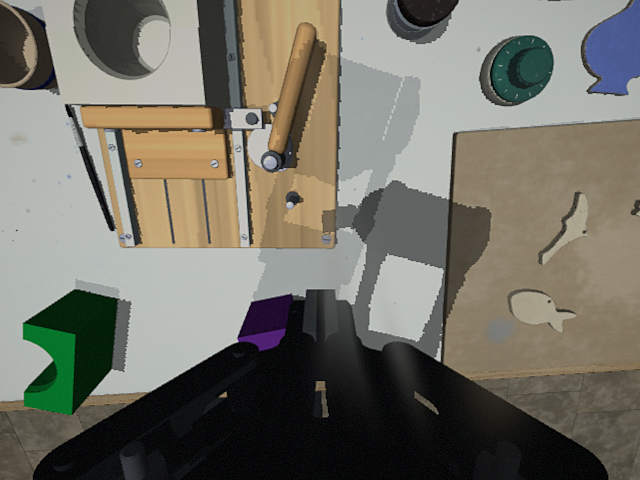

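```bash
python3 - <<'E'
from h import *
c=calibration('wrist')
for n,u,v,z in [('rearR',213,130,.08),('rearL',84,126,.08),('mouldrearR',205,105,.094),('mouldrearL',65,105,.094),('hub',270,160,.078),('end',303,28,.068)]:
    w=px2w(c,u,v,z=z);print(n,((w[:2]-C['t'])@C['R']).round(4))
p,d,c=grab('top','t2.png')
cv2.imwrite('pics/t2c.png',cv2.resize(p[165:290,285:390],None,fx=4.5,fy=4.5,interpolation=cv2.INTER_CUBIC))
E
```

```text
rearR [-0.0049 -0.0559]
rearL [-0.002   0.0501]
mouldrearR [ 0.0136 -0.0558]
mouldrearL [0.0134 0.0521]
hub [-0.0292 -0.1017]
end [ 0.0718 -0.1309]
```

View pics/t2c.png

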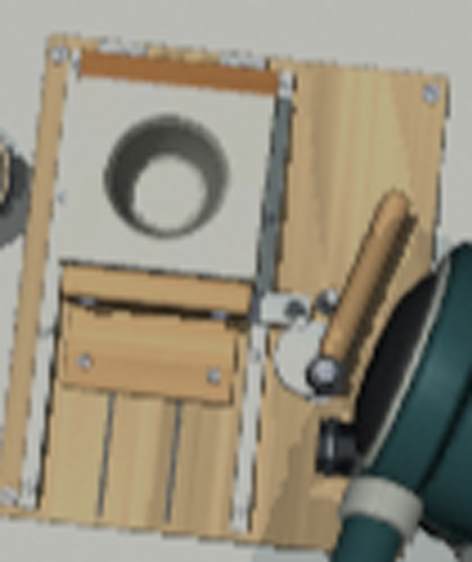

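The mould halves meet with no visible gap (round bore at 168,177), the plate sits against the loose half, and the lever is on the front pin. I'm handing the job in.

```bash
python3 -c "
from workcell import *
print(finish_job())"
```

```text
the job is handed in; nothing more can be done
None
```

The mould is shut, the lever is back on its front stop pin with the cam behind the roller, and the hand is clear; I handed the job in at about 19 s, but it returned no verdict.

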